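# Line up the marked oak drawer pull under the drill

### The job

Take the pale oak drawer pull with the black marked cross out of the white fittings tray and lay it flat on the drill stand's dark wooden bed, along the metal fence, marked end towards the drill and still at least 40 mm short of the bit. Then slide it along the fence until the cross is right under the drill bit's tip, within 3 mm, and let go. Do not knock the drill head, and leave the other fittings and the phone where they are.

Things in the scene. Friction and masses are not known exactly. Their poses are not given: they have to be found in the camera images.
- oak_pull: Pale oak bar 200 (x) x 28 (y) x 32 (z) mm, about 0.12 kg, lying in the tray between or beside a dark walnut and a white bar, marked face up, marked end away from the robot, about 20 mm or more free on each side. Origin: centre of its underside; x along it towards the marked end, z up. Grip it near the unmarked end: the drill head leaves no room for a gripper near the mark.
- pull_mark (a point): Centre of the black cross on the oak pull's top face: 70 mm from the bar's middle along its x (30 mm from the marked end), on the centre line, 32 mm above its underside. The cross's line also runs down both sides of the bar.
- drill_stand: Fixed stand. Origin: on the table straight below the bit tip; y along the bed to the column (bar slides in along +y), x to the fence, away from the robot. Dark wooden bed: top at z 20 mm, y -325 to 60, x -65 to 55. Aluminium fence along y from -320 to 50 mm: face at x = +14.5, 14 thick, 8 high above the bed (keep fingertips above it). Column radius 16 at y 110, 372 high; its collar radius 30.
- drill_head: Green drill head, chuck and bit, fixed; same origin and axes as the stand. On its z axis: bit radius 3 mm from z = 62 to 105 mm, chuck radius 18 up to 155, motor radius 33 from 155 to 300. Arm 50 mm wide back to the column; three-spoke feed handle on the +x side near y = +90.
- bit_tip (a point): The tip of the drill bit, 42 mm above the bed, so 10 mm above the top of a bar lying on it: a bar gets there only by sliding.
- tray: White open fittings tray, fixed, 310 (x) x 210 (y) x 22 (z) mm, walls and floor 5 mm thick. Origin: centre of its underside. The three bars lie along its x with centres near x = -30 mm, 58 mm apart in y.
- walnut_pull: Bystander in the tray: dark walnut bar 170 x 28 x 32 mm, unmarked; origin at the centre of its underside, x along it.
- white_pull: Bystander in the tray: white bar 180 x 28 x 32 mm, unmarked; origin at the centre of its underside, x along it.
- cup_pull: Bystander at the tray's far end: black round pull, 44 mm across, 22 mm high; origin at the centre of its underside.
- brass_knob: Bystander at the tray's far end: brass knob, 32 mm across, 28 mm high; origin at the centre of its underside.
- phone: Bystander: black phone lying flat, 150 x 74 x 9 mm; origin at the centre of its underside.

How it is judged:
On the way, in this order (a step that is already met when the one before it is completed fails the run):
1. The oak pull lies flat on the bed (within 3 mm), within 3 degrees of parallel to the fence, cross 40 to 140 mm short of the bit and at most 10 mm off the sliding line through it, for 0.2 s (z of oak_pull in the frame of drill_stand between 0.0165 and 0.023 m and angle between oak_pull's own z axis and vertical below 0.04 rad and angle between the x axis of oak_pull and the y axis of drill_stand, either way round below 0.055 rad and y of pull_mark in the frame of drill_stand between -0.14 and -0.04 m and x of pull_mark in the frame of drill_stand between -0.01 and 0.01 m), for 0.2 s.
2. The pull has been slid so that its cross is under the bit tip, within 3 mm horizontally, still flat on the bed (z of oak_pull in the frame of drill_stand between 0.0165 and 0.023 m and angle between oak_pull's own z axis and vertical below 0.04 rad and angle between the x axis of oak_pull and the y axis of drill_stand, either way round below 0.055 rad and horizontal distance between pull_mark and bit_tip below 0.003 m), for 0.2 s.
At the end, for the whole second after the job is handed in: The oak pull lies at rest and released, flat on the bed (within 3 mm) and parallel to the fence within 3 degrees, its cross within 3 mm horizontally of the point below the bit tip (all of step 2 and linear speed of oak_pull below 0.01 m/s and contact force between the fingers and oak_pull below 0.05 N); the robot touches nothing.
It fails at once if The drill head, chuck or bit is knocked with more than 8 N (contact force between drill_head and anything else above 8 N).
It fails at once if Another fitting in the tray is moved by more than 40 mm, or the phone by more than 30 mm (distance of any of walnut_pull, white_pull, cup_pull, brass_knob from where it was at the start of the episode above 0.04 m or distance of phone from where it was at the start of the episode above 0.03 m).
It also fails if it takes over 42 s, if anything falls off the work surface, if the arm or the gripper's body presses on something with over 40 N, if the wrist force passes 120 N, or if a joint passes its speed limit or range.

### The arm

A 6-joint arm with a two-finger parallel gripper is mounted at the origin on the work surface. World frame = base frame: x ahead of the robot, y to its left, z up, the work surface at z = 0. Lengths are in m, angles in rad, forces in N, time in s.
With the tool pointing down it reaches from about 0.375 to 0.975 m from the base axis. Payload 3.8 kg.
Tool frame: the origin (TCP) lies between the finger pads; the fingertips stand 8 mm ahead of it and the grasp point (between the pads) lies 11 mm behind it (tcp_to_tips is the distance from the TCP to the fingertips, in m); z points along the fingers, y is the line along which they close (so a half turn about z gives the same grasp; the last joint's range is limited). The gripper opens to 85 mm and grips with 20 to 120 N. Pads are 22 mm wide; open, the fingers measure 114 mm over their backs; the gripper's body (76 mm by 85 mm) begins 54 mm behind the grasp point. The pads swing forward as they close: fully open they stand 13 mm farther back than shut.
Start: joints at [1.107, 0.264, 1.604, -0, 1.274, -0.037], TCP at [0.279, 0.614, 0.239] pointing down, gripper open.
Joint ranges: [-2.63, 2.63], [-0.94, 2.18], [0.31, 2.57], [-1.31, 4.45], [0, 2.66], [-2.55, 2.55]. Speed limits (rad/s): [2.57, 2.57, 3.14, 3.14, 3.14, 3.14].

### API

Orientations are given as a rotation vector (axis times angle).
In Python, from workcell import * gives the robot as it stands.
- The arm moves only by the tool move_arm, never from a script. Its argument "series" is one flat list of numbers, 7 for each row, row after row: the finger opening in cm, from 0 to 8.54, then the shift along the tool's x, y, z in cm, then the turn, a rotation vector about the tool's x, y, z in degrees. A call has 1 to 5 rows; each row shifts and turns the commanded pose from where the row before left it, along the tool's axes as they then stand; what a row does not reach is not made up. A row lasts 1/8 s, in which the tool goes at most 62.5 mm and 10.7 degrees, less where a joint would pass 70% of its speed; a pose out of reach is approached as far as the arm can. A call is refused whole if a number of a shift passes 6.25 or a number of a turn 10.7, either way. A call with a gripper value outside its range is refused whole. The fingers move at their own pace and stop on an object; "grip_force" is the grip in N (left out, the last holds). Time passes only in rows, so rows that do not move let the fingers close. It gives the time, the measured TCP pose, the force, the opening and the grip force at its end, in the units of the state.
- read_state(): the state, without advancing time (a new reading comes with each control period).
- read_camera(name): name is "scene" or "top" or "wrist"; returns the picture (420x560x3 uint8, red, green, blue); there is no depth.
- calibration(name): a dict with "camera_matrix" (3x3 intrinsics, pixels), "k1" (the pictures are not rectified: a ray, as slopes to the right and down, at radius r is drawn at 1 + k1 r^2 times it, then the intrinsics apply), "rvec" (rotation vector, rad) and "tvec" (3), from world to camera coordinates, as OpenCV has them. Camera axes: x right, y down, z forward; pixel columns grow to the right and rows downward; lengths in m; the calibration is good to about 2 mm. A picture is of the moment at which its call begins: read the wrist's pose just before it. calibration takes no time and is no camera call; for the wrist camera it gives the pose at the moment of the call.
- finish_job(): hands the job in; it is judged then, once.
The state is a dict: "time": time; "q": joint angles; "joint_vel": joint speeds; "joint_torque": joint torques, N m; "tool_pos": TCP position; "tcp_rot": TCP orientation; "wrist_force": force on the tool from outside, world axes, zero at the start; "torque": the same for the moment, N m; "width": opening from 0.0 (shut) to 1.0 (fully open); "grip_force": force on a finger pad.
Only numpy, scipy, OpenCV 4.12 (cv2) and the standard library are available. Lean on these libraries where they do the work, as an engineer would, in place of code of your own. Each camera call takes 0.05 s, during which the arm holds its last target. There are 200 camera calls.

## Working session

There is one attempt and no reset: what is moved stays moved. The work goes in short steps, Python scripts to look and compute and a tool call to move; the robot and the scene stay as the last step left them, time stands still between calls to the robot, and variables do not carry over. Pictures are saved under pics/ and viewed, at most 10 in all, crops included, and the job is handed in when it is done.

Besides the shell and the picture viewer there is one more tool, called as name(argument=value, ...) on one line, values as JSON. move_arm: Moves the arm, as the interface text tells. Its arguments: {"type":"object","properties":{"series":{"type":"array"},"grip_force":{"type":"number"}},"required":["series"]}

```bash
mkdir -p pics; ls; python3 - <<'E'
from workcell import *
import cv2
s=read_state();print(s)
for n in("scene","top"):
    cv2.imwrite(f"pics/{n}0.png",read_camera(n)[:,:,::-1]);print(n,calibration(n))
E
```

```text
pics
{'time': 0.0, 'q': array([ 1.10711836e+00,  2.64753867e-01,  1.60537281e+00,  2.33741262e-06,
        1.27370199e+00, -3.69068188e-02]), 'joint_vel': array([-4.83650926e-04, -7.88290744e-04, -6.20020015e-05,  5.10991556e-04,
        1.89225739e-03,  1.93953207e-03]), 'joint_torque': array([-5.94503344e-04, -5.15101612e+01, -3.67313898e+01, -2.91177466e-04,
        1.29959401e-02, -4.18195168e-05]), 'tool_pos': array([0.2790913 , 0.61381665, 0.23796217]), 'tcp_rot': array([-0.66517767, -3.06979452,  0.00340139]), 'wrist_force': array([-0.07786414,  0.92922883,  0.18358495]), 'torque': array([-0.03689287, -0.03214425, -0.0019453 ]), 'grip_force': 0.0, 'width': 0.9950901803849682}
scene {'camera_matrix': array([[508.35077714,   0.        , 277.75288347],
       [  0.        , 508.35077714, 211.34165553],
       [  0.        ,   0.        ,   1.        ]]), 'k1': 0.04420389761013518, 'rvec': array([ 2.10384162,  1.0435481 , -0.48863026]), 'tvec': array([-0.30477352, -0.32456561,  1.58525979])}
top {'camera_matrix': array([[422.33279625,   0.        , 281.63394508],
       [  0.        , 422.33279625, 211.45866504],
       [  0.        ,   0.        ,   1.        ]]), 'k1': 0.0020806846933384047, 'rvec': array([ 2.18950203, -2.18054694,  0.06682991]), 'tvec': array([-0.06906946,  0.62689272,  1.10414175])}
```

View pics/scene0.png

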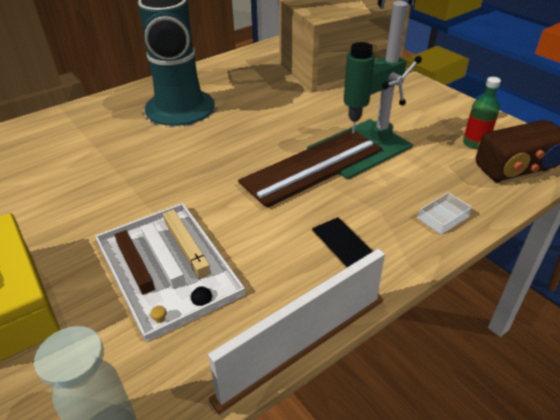

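View pics/top0.png

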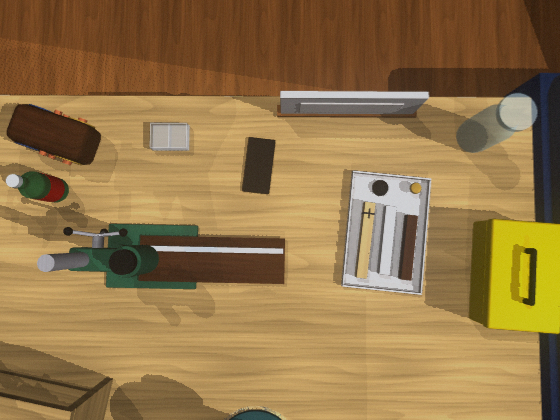

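The scene view shows the tray with walnut, white and oak bars. In the top view the cross is at about (369,213), the oak bar runs to about (363,277), the stand bed ends at x≈284, and the fence is at row ≈250. I'll turn these into coarse positions.

```bash
cat > h.py <<'E'
from workcell import *
import numpy as np, cv2
from scipy.spatial.transform import Rotation as R
def ray(c,uv):
    d=np.array([c["k1"],0,0,0,0.])
    n=cv2.undistortPoints(np.array(uv,float).reshape(-1,1,2),c["camera_matrix"],d,).reshape(-1,2)
    Rm=cv2.Rodrigues(c["rvec"])[0]; o=-Rm.T@c["tvec"]
    return o,np.c_[n,np.ones(len(n))]@Rm
def onz(c,uv,z):
    o,r=ray(c,uv); return o+r*((z-o[2])/r[:,2])[:,None]
def proj(c,P):
    return cv2.projectPoints(np.array(P,float).reshape(-1,1,3),c["rvec"],c["tvec"],c["camera_matrix"],np.array([c["k1"],0,0,0,0.]))[0].reshape(-1,2)
def big(im,x0,y0,x1,y1,f,name):
    cv2.imwrite(name,cv2.resize(im[y0:y1,x0:x1,::-1],None,fx=f,fy=f,interpolation=cv2.INTER_CUBIC))
E
python3 - <<'E'
from h import *
np.set_printoptions(precision=4,suppress=True)
c=calibration("top");im=cv2.imread("pics/top0.png")[:,:,::-1]
print(onz(c,[(369,213),(363,277),(371,202)],.037))
print("bed/fence",onz(c,[(284,284),(284,237)],.02),onz(c,[(284,253),(160,250),(284,249),(160,245)],.028))
print("tray",onz(c,[(352,171),(430,180),(422,293),(343,285)],.022))
s=read_state();print(proj(c,[s["tool_pos"]]),proj(calibration("scene"),[s["tool_pos"]]))
print(calibration("wrist"),R.from_rotvec(s["tcp_rot"]).as_matrix())
a=np.zeros((560,780,3),np.uint8)
t=cv2.resize(im[160:300,335:440],None,fx=4,fy=4,interpolation=cv2.INTER_CUBIC)
b=cv2.resize(im[215:300,95:295],None,fx=1.75,fy=1.75,interpolation=cv2.INTER_CUBIC)
a[:560,:420]=t;a[:b.shape[0],425:775]=b
w=read_camera("wrist");w2=cv2.resize(w,(350,262));a[280:542,425:775]=w2
cv2.imwrite("pics/c1.png",a[:,:,::-1]);cv2.imwrite("pics/w0.png",w[:,:,::-1])
E
```

```text
[[ 0.6229 -0.2956  0.037 ]
 [ 0.4565 -0.2784  0.037 ]
 [ 0.6519 -0.3011  0.037 ]]
bed/fence [[ 0.4357 -0.0735  0.02  ]
 [ 0.5593 -0.0731  0.02  ]] [[ 0.5173 -0.0732  0.028 ]
 [ 0.5237  0.2533  0.028 ]
 [ 0.5277 -0.0732  0.028 ]
 [ 0.5368  0.2536  0.028 ]]
tray [[ 0.7363 -0.2543  0.022 ]
 [ 0.7127 -0.462   0.022 ]
 [ 0.4143 -0.4353  0.022 ]
 [ 0.4341 -0.2286  0.022 ]]
[[-43.5001 368.6445]] [[395.2763   7.7543]]
{'camera_matrix': array([[314.6808,   0.    , 276.9776],
       [  0.    , 314.6808, 208.5362],
       [  0.    ,   0.    ,   1.    ]]), 'k1': -0.011543344476038483, 'rvec': array([-2.4122, -1.5522, -0.2434]), 'tvec': array([-0.6753, -0.0397,  0.3786])} [[-0.9103  0.4139 -0.0009]
 [ 0.4139  0.9103 -0.0019]
 [ 0.0001 -0.0021 -1.    ]]
```

View pics/c1.png

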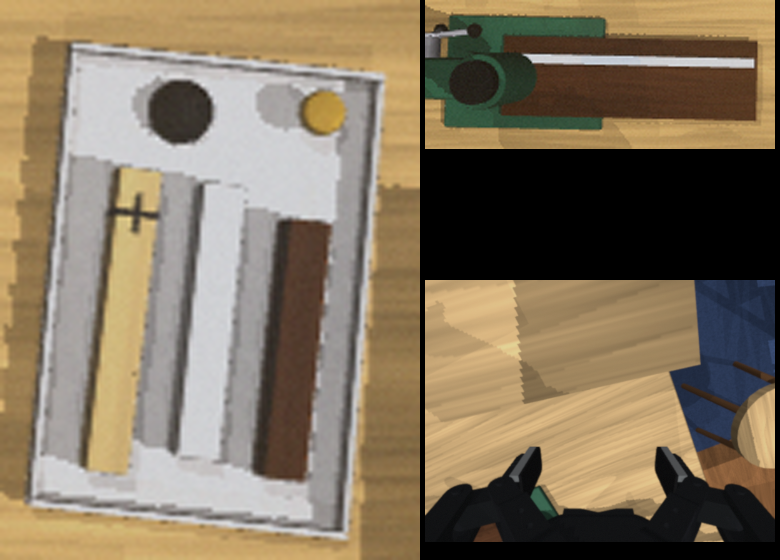

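```bash
cat >> h.py <<'E'
def plan(wps,grip,n=5,vmax=6.0,wmax=10.0,start=None):
    """wps: (x,y,z,azimuth of tool y in deg), tool down; prints rounded rows in cm/deg"""
    s=read_state(); p=s["tool_pos"].copy(); M=R.from_rotvec(s["tcp_rot"]).as_matrix(); k=0
    for w in wps:
        for _ in range(60):
            a=np.deg2rad(w[3]); y=np.array([np.cos(a),np.sin(a),0]);z=np.array([0,0,-1.])
            T=np.c_[np.cross(y,z),y,z]
            d=np.array(w[:3])-p; rv=np.rad2deg(R.from_matrix(M.T@T).as_rotvec())
            m=max(np.linalg.norm(d)*100/vmax,np.linalg.norm(rv)/wmax)
            if m<.01: break
            f=1/max(1,np.ceil(m)); sh=np.round(M.T@d*100*f,2); t=np.round(rv*f,1)
            if not sh.any() and not t.any(): break
            k+=1; print("" if k%5 else "  5->",[float(v) for v in (grip,*sh,*t)])
            p=p+M@sh/100; M=M@R.from_rotvec(np.deg2rad(t)).as_matrix()
            if f==1: break
    print("end",p.round(4),k)
E
python3 - <<'E'
from h import *
s=read_state();c=calibration("wrist");Rm=cv2.Rodrigues(c["rvec"])[0];o=-Rm.T@c["tvec"];M=R.from_rotvec(s["tcp_rot"]).as_matrix()
print("cam in tool",M.T@(o-s["tool_pos"]));print("cam axes in tool\n",(M.T@Rm.T).round(3))
plan([(.29,.58,.43,50),(.43,.2,.42,-10),(.50,-.1,.32,-60),(.45,-.275,.25,-96.5)],8.5)
E
```

```text
cam in tool [ 0.07814862  0.00100134 -0.1338209 ]
cam axes in tool
 [[-0.001 -0.952 -0.307]
 [ 1.    -0.001  0.001]
 [-0.001 -0.307  0.952]]
 [8.5, -0.6, -0.67, -4.79, -0.0, 0.0, 3.9]
 [8.5, -0.64, -0.63, -4.79, -0.0, 0.0, 3.9]
 [8.5, -0.68, -0.58, -4.8, -0.0, 0.0, 3.9]
 [8.5, -0.72, -0.53, -4.79, -0.1, 0.0, 3.8]
  5-> [8.5, -5.02, -2.88, 0.14, 0.0, 0.0, 8.6]
 [8.5, -5.39, -2.09, 0.15, 0.0, 0.0, 8.6]
 [8.5, -5.65, -1.26, 0.14, 0.0, 0.0, 8.6]
 [8.5, -5.77, -0.41, 0.15, 0.0, 0.0, 8.6]
 [8.5, -5.77, 0.46, 0.14, 0.0, 0.0, 8.5]
  5-> [8.5, -5.63, 1.31, 0.15, 0.0, 0.0, 8.6]
 [8.5, -5.38, 2.14, 0.14, 0.0, 0.0, 8.5]
 [8.5, -4.72, 2.01, 1.67, 0.0, -0.0, 8.3]
 [8.5, -4.38, 2.67, 1.67, 0.0, -0.0, 8.3]
 [8.5, -3.95, 3.28, 1.67, 0.0, -0.0, 8.4]
  5-> [8.5, -3.43, 3.82, 1.67, 0.0, -0.0, 8.3]
 [8.5, -2.85, 4.28, 1.66, 0.0, -0.0, 8.4]
 [8.5, -2.19, 4.64, 1.67, 0.0, -0.0, 8.3]
 [8.5, -3.27, 3.16, 1.75, 0.0, -0.0, 9.1]
 [8.5, -2.73, 3.64, 1.75, 0.0, -0.0, 9.1]
  5-> [8.5, -2.12, 4.03, 1.75, 0.0, -0.0, 9.2]
 [8.5, -1.45, 4.31, 1.75, 0.0, -0.0, 9.1]
end [ 0.45  -0.275  0.25 ] 21
```

move_arm(series=[8.5,-0.6,-0.7,-4.8,0,0,3.9,8.5,-0.6,-0.6,-4.8,0,0,3.9,8.5,-0.7,-0.6,-4.8,0,0,3.9,8.5,-0.7,-0.5,-4.8,0,0,3.8,8.5,-5.0,-2.9,0.1,0,0,8.6])

```text
time: 0.78
tool_pos: [0.3099, 0.5287, 0.4354]
tcp_rot: [1.293, 2.862, 0.014]
wrist_force: [1.4, 0.0, 0.5]
width: 0.993
grip_force: 0.0
```

move_arm(series=[8.5,-5.4,-2.1,0.1,0,0,8.6,8.5,-5.6,-1.3,0.1,0,0,8.6,8.5,-5.8,-0.4,0.1,0,0,8.6,8.5,-5.8,0.5,0.1,0,0,8.5,8.5,-5.6,1.3,0.1,0,0,8.6])

```text
time: 1.4
tool_pos: [0.4097, 0.2528, 0.425]
tcp_rot: [2.254, 2.188, 0.0]
wrist_force: [0.2, 0.0, 0.6]
width: 0.996
grip_force: 0.0
```

move_arm(series=[8.5,-5.4,2.1,0.1,0,0,8.5,8.5,-4.7,2.0,1.7,0,0,8.3,8.5,-4.4,2.7,1.7,0,0,8.3,8.5,-4.0,3.3,1.7,0,0,8.4,8.5,-3.4,3.8,1.7,0,0,8.3])

```text
time: 2.02
tool_pos: [0.4758, -0.0017, 0.3556]
tcp_rot: [-2.887, -1.239, -0.0]
wrist_force: [1.1, 0.2, -0.2]
width: 0.997
grip_force: 0.0
```

```bash
python3 - <<'E'
from h import *
c=calibration("wrist");w=read_camera("wrist");cv2.imwrite("pics/w1.png",w[:,:,::-1]);np.save("w1.npy",c,allow_pickle=True)
s=read_state();print(np.rad2deg(s["q"]))
plan([(.46,-.275,.24,-96.5)],8.5)
E
```

```text
[ -3.62412618  -9.69911842 106.06633804  -0.32200002  83.82577118
  40.40321536]
 [8.5, -3.38, 2.91, 1.9, 0.0, 0.1, 8.8]
 [8.5, -2.9, 3.4, 1.9, 0.0, 0.0, 8.7]
 [8.5, -2.35, 3.79, 1.9, 0.1, 0.0, 8.8]
 [8.5, -1.75, 4.11, 1.89, 0.0, 0.1, 8.7]
  5-> [8.5, -1.1, 4.33, 1.88, 0.1, 0.0, 8.8]
 [8.5, -0.43, 4.46, 1.88, 0.0, 0.1, 8.7]
end [ 0.46  -0.275  0.24 ] 6
```

View pics/w1.png

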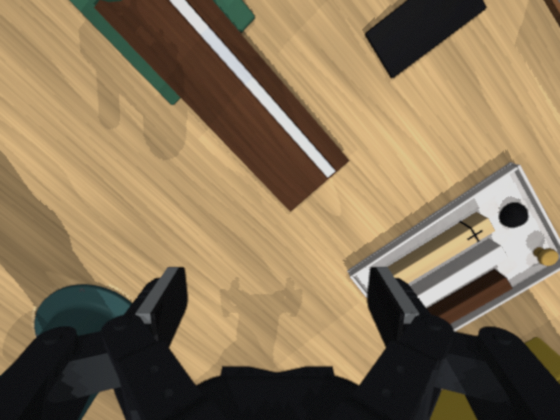

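The wrist view shows the bed end with corners at about (291,210) and (348,160), the fence end near (333,173), and the cross at (475,232). I'll continue to the tray.

move_arm(series=[8.5,-3.4,2.9,1.9,0,0,8.8,8.5,-2.9,3.4,1.9,0,0,8.7,8.5,-2.4,3.8,1.9,0,0,8.8,8.5,-1.8,4.1,1.9,0,0,8.8,8.5,-1.1,4.3,1.9,0,0,8.8])

```text
time: 2.7
tool_pos: [0.4643, -0.2243, 0.2606]
tcp_rot: [-3.141, -0.071, -0.0]
wrist_force: [-0.2, 1.0, -0.1]
width: 0.994
grip_force: 0.0
```

move_arm(series=[8.5,-0.4,4.5,1.9,0,0,8.7,4.6,0,0,0,0,0,0,4.6,0,0,0,0,0,0])

```text
time: 3.08
tool_pos: [0.4628, -0.2679, 0.2421]
tcp_rot: [-3.137, 0.159, 0.001]
wrist_force: [0.3, 0.5, 0.4]
width: 0.594
grip_force: 0.0
```

```bash
python3 - <<'E'
from h import *
c=calibration("wrist");w=read_camera("wrist");cv2.imwrite("pics/w2.png",w[:,:,::-1]);np.save("w2.npy",c,allow_pickle=True)
s=read_state();print(s["tool_pos"],s["width"])
E
```

```text
[ 0.46317388 -0.26759702  0.24262037] 0.5413953586607853
```

View pics/w2.png

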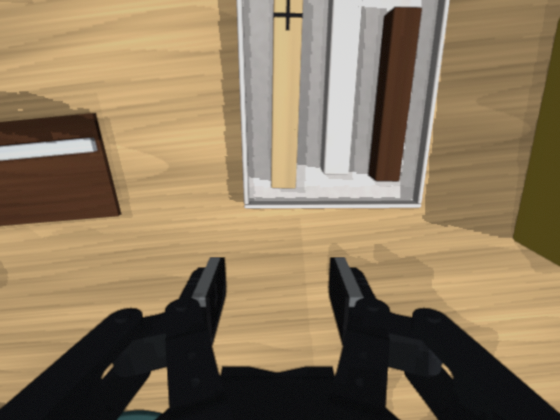

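The cross is at (288,15), and the oak's unmarked end runs from (272,187) to (297,187). Next I'll compute the bar pose and the stand pose, using automatic edge fits for the fence.

```bash
python3 - <<'E'
from h import *
np.set_printoptions(precision=4,suppress=True)
c=np.load("w2.npy",allow_pickle=True).item()
P=onz(c,[(288,15),(272,187),(297.5,187)],.037);print("bar",P)
m=P[1:].mean(0);d=P[0]-m;print("len",np.linalg.norm(d),"yaw",np.degrees(np.arctan2(d[1],d[0])))
print("grip pts z", m+d/np.linalg.norm(d)*.025)
print("w2 bed end",onz(c,[(96,113),(119.5,214)],.02), "fence top end",onz(c,[(95,138),(97,151)],.028))
# fence: white pixels, w1 and top
for n,f,box in(("w1","w1.npy",(100,0,345,185)),("top0",None,(140,240,290,260))):
    c=np.load(f,allow_pickle=True).item() if f else calibration("top")
    im=cv2.imread(f"pics/{n}.png");x0,y0,x1,y1=box
    sub=im[y0:y1,x0:x1].astype(int);mask=((sub.min(2)>140)).astype(np.uint8)
    k,l,st,_=cv2.connectedComponentsWithStats(mask);i=1+np.argmax(st[1:,4])
    ys,xs=np.nonzero(l==i);Q=onz(c,np.c_[xs+x0,ys+y0],.028)[:,:2]
    mu=Q.mean(0);u=np.linalg.svd(Q-mu,full_matrices=False)[2][0];u*=np.sign(u[1]);
    t=(Q-mu)@u;nn=np.array([u[1],-u[0]]);e=(Q-mu)@nn
    print(n,len(xs),"dir deg",np.degrees(np.arctan2(u[1],u[0])),"mu",mu,"t",t.min(),t.max(),"w",np.percentile(e,[1,99]))
    print(" end pts",mu+u*t.min(),mu+u*t.max())
# bed end corners
c=np.load("w1.npy",allow_pickle=True).item();print("w1 bed end",onz(c,[(291,210),(348.5,160)],.02))
c=calibration("top");print("top bed end",onz(c,[(284.3,283.5),(284.3,238)],.02))
E
```

```text
bar [[ 0.6241 -0.2935  0.037 ]
 [ 0.4589 -0.2606  0.037 ]
 [ 0.456  -0.2887  0.037 ]]
len 0.1676877244474314 yaw -6.479134374898703
grip pts z [ 0.4823 -0.2774  0.037 ]
w2 bed end [[ 0.5566 -0.0781  0.02  ]
 [ 0.4402 -0.0742  0.02  ]] fence top end [[ 0.5309 -0.0742  0.028 ]
 [ 0.5169 -0.0726  0.028 ]]
w1 2500 dir deg 89.23491417219186 mu [0.5268 0.0983] t -0.1659487785663177 0.14705287982045315 w [-0.007   0.0071]
 end pts [ 0.5246 -0.0676] [0.5288 0.2454]
top0 662 dir deg 88.95684119839292 mu [0.5261 0.1003] t -0.1684032196063761 0.17714268406677747 w [-0.0067  0.0066]
 end pts [ 0.523  -0.0681] [0.5293 0.2774]
w1 bed end [[ 0.4412 -0.0701  0.02  ]
 [ 0.5569 -0.0716  0.02  ]]
top bed end [[ 0.437  -0.0743  0.02  ]
 [ 0.5567 -0.0739  0.02  ]]
```

```bash
python3 - <<'E'
from h import *
plan([(.481,-.2773,.10,-96.5),(.481,-.2773,.025,-96.5)],4.4,vmax=5)
E
```

```text
[4.4, 0.62, 0.26, 4.75, -0.0, -0.0, 0.2]
 [4.4, 0.62, 0.26, 4.76, -0.0, -0.0, 0.3]
 [4.4, 0.63, 0.26, 4.75, -0.0, -0.0, 0.2]
 [4.4, -0.0, 0.0, 3.75, -0.0, -0.0, 0.0]
  5-> [4.4, -0.0, 0.01, 3.75, -0.0, -0.0, 0.0]
end [ 0.481  -0.2773  0.025 ] 5
```

move_arm(series=[4.4,0.6,0.3,4.8,0,0,0.2,4.4,0.6,0.2,4.8,0,0,0.3,4.4,0.7,0.3,4.7,0,0,0.2,4.4,0,0,1.8,0,0,0,4.4,0,0,0,0,0,0])

```text
time: 3.75
tool_pos: [0.4806, -0.2771, 0.0808]
tcp_rot: [-3.135, 0.177, 0.003]
wrist_force: [0.4, 0.1, 0.6]
width: 0.515
grip_force: 0.0
```

```bash
python3 - <<'E'
from h import *
c=calibration("wrist");w=read_camera("wrist");cv2.imwrite("pics/w3.png",w[:,:,::-1]);np.save("w3.npy",c,allow_pickle=True)
s=read_state();print(s["tool_pos"],s["width"])
plan([(.481,-.2773,.025,-96.5)],4.4,vmax=4)
E
```

```text
[ 0.48164234 -0.27797078  0.08238341] 0.5139564860047489
 [4.4, -0.04, -0.03, 2.87, 0.0, -0.0, 0.0]
 [4.4, -0.04, -0.03, 2.87, 0.0, -0.0, 0.0]
end [ 0.481  -0.2773  0.025 ] 2
```

View pics/w3.png

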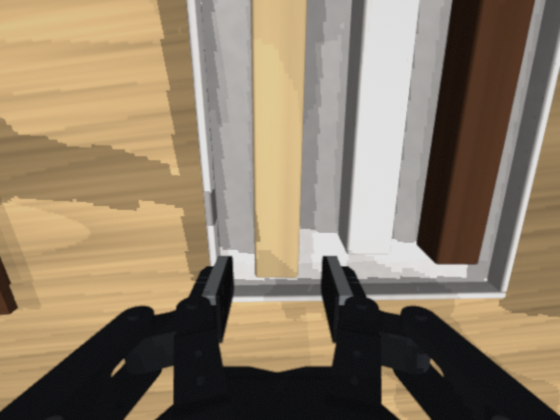

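The oak bar is centred between the fingers: its end spans columns 254–300 and the fingers are at 232 and 322. Next I'll descend and close.

move_arm(series=[4.4,-0.1,0,2.9,0,0,0,4.4,0,0,2.8,0,0,0,4.4,0,0,0,0,0,0,2.0,0,0,0,0,0,0,2.0,0,0,0,0,0,0], grip_force=50)

```text
time: 4.42
tool_pos: [0.4819, -0.2793, 0.0269]
tcp_rot: [3.134, -0.179, 0.006]
wrist_force: [0.1, -0.1, 4.7]
width: 0.316
grip_force: 50.4
```

move_arm(series=[2.0,0,0,0,0,0,0,2.0,0,0,0,0,0,0,2.0,0,0,0,0,0,0])

```text
time: 4.8
tool_pos: [0.4818, -0.2794, 0.0269]
tcp_rot: [3.134, -0.18, 0.006]
wrist_force: [-1.0, 1.0, 7.1]
width: 0.317
grip_force: 50.5
```

```bash
python3 - <<'E'
from h import *
plan([(.4815,-.2790,.13,-96.5),(.5005,.016,.12,-0.9)],2.0,vmax=4.5,wmax=9.6)
E
```

```text
[2.0, 0.0, -0.0, -3.44, 0.0, -0.1, -0.0]
 [2.0, -0.0, -0.01, -3.44, 0.1, -0.1, -0.0]
 [2.0, -0.01, -0.01, -3.43, 0.0, -0.0, -0.1]
 [2.0, -0.14, -2.95, 0.1, 0.0, -0.0, -9.6]
  5-> [2.0, 0.35, -2.94, 0.1, 0.0, -0.0, -9.6]
 [2.0, 0.84, -2.84, 0.1, 0.0, -0.0, -9.5]
 [2.0, 1.29, -2.66, 0.1, 0.0, -0.0, -9.6]
 [2.0, 1.72, -2.41, 0.1, 0.0, -0.0, -9.5]
 [2.0, 2.09, -2.09, 0.1, 0.0, -0.0, -9.6]
  5-> [2.0, 2.41, -1.71, 0.1, 0.0, 0.0, -9.5]
 [2.0, 2.66, -1.29, 0.1, 0.0, 0.0, -9.6]
 [2.0, 2.83, -0.83, 0.1, 0.0, 0.0, -9.5]
 [2.0, 2.93, -0.35, 0.09, 0.0, 0.0, -9.6]
end [0.5005 0.016  0.12  ] 13
```

move_arm(series=[2,0,0,-3.4,0,0,0,2,0,0,-3.4,0,0,0,2,0,0,-3.5,0,0,0,2,-0.1,-3.0,0.1,0,0,-9.6,2,0.4,-2.9,0.1,0,0,-9.6])

```text
time: 5.42
tool_pos: [0.4855, -0.2191, 0.1269]
tcp_rot: [3.12, 0.353, 0.003]
wrist_force: [0.7, 0.9, -1.8]
width: 0.314
grip_force: 49.5
```

move_arm(series=[2,0.8,-2.8,0.1,0,0,-9.5,2,1.3,-2.7,0.1,0,0,-9.6,2,1.7,-2.4,0.1,0,0,-9.5,2,2.1,-2.1,0.1,0,0,-9.6,2,2.4,-1.7,0.1,0,0,-9.5])

```text
time: 6.05
tool_pos: [0.4943, -0.0709, 0.1209]
tcp_rot: [2.711, 1.586, 0.001]
wrist_force: [0.7, 0.4, -0.8]
width: 0.313
grip_force: 49.6
```

move_arm(series=[2,2.7,-1.3,0.1,0,0,-9.6,2,2.8,-0.8,0.1,0,0,-9.5,2,2.9,-0.3,0.1,0,0,-9.6,2,0,0,0,0,0,0,2,0,0,0,0,0,0])

```text
time: 6.68
tool_pos: [0.5008, 0.0159, 0.1177]
tcp_rot: [2.241, 2.201, 0.0]
wrist_force: [-0.2, 0.5, -0.8]
width: 0.315
grip_force: 49.6
```

```bash
python3 - <<'E'
from h import *
t=read_camera("top");sc=read_camera("scene");s=read_state();cv2.imwrite("pics/top1.png",t[:,:,::-1]);cv2.imwrite("pics/scene1.png",sc[:,:,::-1])
M=R.from_rotvec(s["tcp_rot"]).as_matrix();print(s["tool_pos"],M.round(4),s["width"])
a=cv2.resize(t[190:320,90:350],None,fx=2.3,fy=2.3,interpolation=cv2.INTER_CUBIC);b=cv2.resize(sc[20:240,220:440],None,fx=1.36,fy=1.36,interpolation=cv2.INTER_CUBIC)
o=np.zeros((600,600,3),np.uint8);o[:a.shape[0],:a.shape[1]]=a;o[300:300+b.shape[0],:b.shape[1]]=b;cv2.imwrite("pics/c2.png",o[:,:,::-1])
E
```

```text
[0.50072634 0.01542811 0.11750451] [[ 1.850e-02  9.998e-01  4.000e-04]
 [ 9.998e-01 -1.850e-02 -4.000e-04]
 [-4.000e-04  4.000e-04 -1.000e+00]] 0.31671246040751677
```

View pics/c2.png

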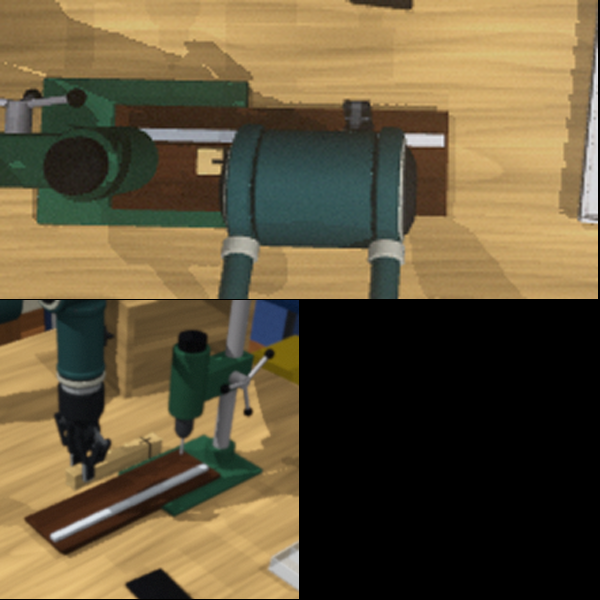

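The cross is at about top (185.6,260), close to the planned offset, and the bar is parallel to the fence. I'll check this numerically and lower it.

```bash
python3 - <<'E'
from h import *
np.set_printoptions(precision=4,suppress=True)
O=np.array([.5074,.2520]);u=np.array([.0157,.9999]);v=np.array([.9999,-.0157])
for n,uv in(("top",(185.6,260)),("scene",(328,123))):
    P=onz(calibration(n),[uv],.1275)[0];d=P[:2]-O;print(n,P,"stand x,y",d@v,d@u)
s=read_state();print("tcp",(s["tool_pos"][:2]-O)@v,(s["tool_pos"][:2]-O)@u)
plan([(.4995,.016,.06,-0.9),(.4995,.016,.044,-0.9)],2.0,vmax=3)
E
```

```text
top [0.5027 0.1623 0.1275] stand x,y -0.003298929820375102 -0.08974059572312716
scene [0.5063 0.1601 0.1275] stand x,y 0.0003787756246180913 -0.0918683449787584
tcp -0.002958809692323199 -0.2366530070509744
 [2.0, 0.03, -0.06, 2.88, 0.0, 0.0, -0.1]
 [2.0, 0.03, -0.07, 2.87, 0.0, 0.0, -0.1]
 [2.0, -0.0, 0.0, 1.6, 0.0, 0.0, 0.0]
end [0.4995 0.016  0.044 ] 3
```

move_arm(series=[2,0,0,2.9,0,0,-0.1,2,0,0,2.9,0,0,-0.1,2,0,0,1.4,0,0,0,2,0,0,0.2,0,0,0,2,0,0,0,0,0,0])

```text
time: 7.4
tool_pos: [0.5014, 0.0159, 0.044]
tcp_rot: [2.236, 2.205, 0.001]
wrist_force: [0.4, 0.6, -0.7]
width: 0.316
grip_force: 49.7
```

move_arm(series=[2,0,0,0.1,0,0,0,2,0,0,0.1,0,0,0,2,0,0,0,0,0,0])

```text
time: 7.78
tool_pos: [0.5013, 0.0162, 0.0419]
tcp_rot: [2.235, 2.206, 0.002]
wrist_force: [-0.0, -1.0, 0.5]
width: 0.312
grip_force: 49.8
```

move_arm(series=[2,0,0,0.1,0,0,0,2,0,0,0,0,0,0])

```text
time: 8.02
tool_pos: [0.5014, 0.0162, 0.0419]
tcp_rot: [2.236, 2.206, 0.001]
wrist_force: [-3.2, 0.5, 9.1]
width: 0.315
grip_force: 50.9
```

move_arm(series=[2,0,0.1,-0.1,0,0,0,2,0,0.1,0,0,0,0,2,0,0,0,0,0,0])

```text
time: 8.4
tool_pos: [0.5019, 0.0163, 0.0419]
tcp_rot: [-2.235, -2.206, 0.002]
wrist_force: [-5.1, -0.3, 9.6]
width: 0.313
grip_force: 51.0
```

move_arm(series=[2,0,0.1,0,0,0,0,2,0,0,0,0,0,0])

```text
time: 8.65
tool_pos: [0.502, 0.0162, 0.0419]
tcp_rot: [-2.234, -2.205, 0.005]
wrist_force: [-7.8, -0.1, 13.7]
width: 0.318
grip_force: 51.4
```

move_arm(series=[2,0,0,-0.1,0,0,0,2,0,0,0,0,0,0])

```text
time: 8.9
tool_pos: [0.5033, 0.0162, 0.042]
tcp_rot: [-2.236, -2.206, 0.001]
wrist_force: [-0.9, 0.6, 0.6]
width: 0.313
grip_force: 49.8
```

move_arm(series=[2,0,0,-0.1,0,0,0,2,0,0,0,0,0,0])

```text
time: 9.15
tool_pos: [0.5033, 0.0162, 0.0429]
tcp_rot: [-2.236, -2.206, 0.001]
wrist_force: [-1.0, -0.1, -2.0]
width: 0.317
grip_force: 49.6
```

```bash
python3 - <<'E'
from h import *
s=read_state();M=R.from_rotvec(s["tcp_rot"]).as_matrix();print(s["tool_pos"],M.round(4),s["wrist_force"])
t=read_camera("top");sc=read_camera("scene");cv2.imwrite("pics/top2.png",t[:,:,::-1]);cv2.imwrite("pics/scene2.png",sc[:,:,::-1])
a=cv2.resize(t[235:280,120:290],None,fx=4.5,fy=4.5,interpolation=cv2.INTER_CUBIC);b=cv2.resize(sc[95:195,260:400],None,fx=3.9,fy=3.9,interpolation=cv2.INTER_CUBIC)
o=np.zeros((600,800,3),np.uint8);o[:a.shape[0],:a.shape[1]]=a;o[205:205+b.shape[0],:b.shape[1]]=b;cv2.imwrite("pics/c3.png",o[:,:,::-1])
E
```

```text
[0.50332611 0.01621393 0.04290461] [[ 1.320e-02  9.999e-01 -8.000e-04]
 [ 9.999e-01 -1.320e-02  1.000e-04]
 [ 0.000e+00 -8.000e-04 -1.000e+00]] [-0.98427574 -0.08133393 -2.00731984]
```

View pics/c3.png

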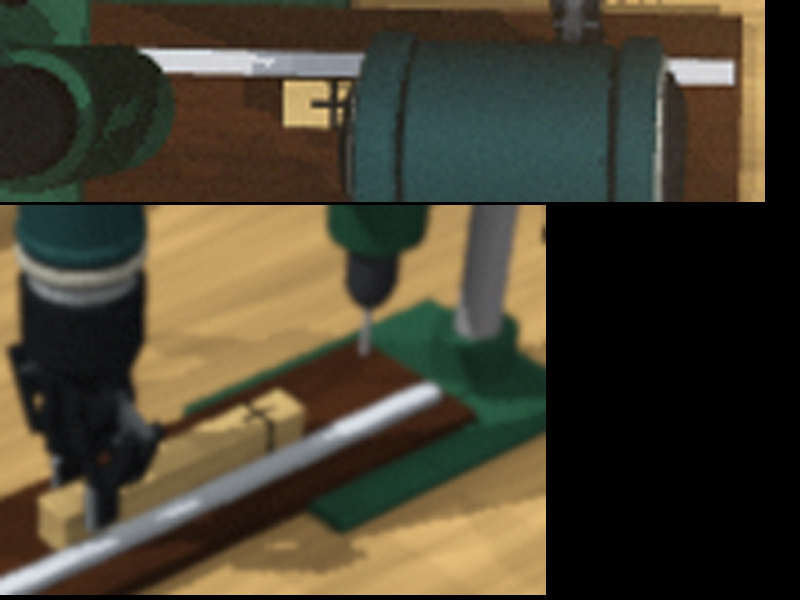

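The bar lies flat beside the fence. The cross is at top (193.6,257.7) and scene (326.8,148.5), and the bit tip is at scene (352.9,133.1). I'll work out the remaining slide from these.

```bash
python3 - <<'E'
from h import *
np.set_printoptions(precision=4,suppress=True)
O=np.array([.5074,.2520]);u=np.array([.0157,.9999]);v=np.array([.9999,-.0157])
S=lambda P:(((P[:2]-O)@v).round(4),((P[:2]-O)@u).round(4))
c=calibration("scene");ct=calibration("top")
print("cross scene",S(onz(c,[(326.8,148.5)],.053)[0]),"cross top",S(onz(ct,[(193.6,257.7)],.053)[0]))
print("bit tip scene",S(onz(c,[(352.9,133.1)],.062)[0]))
print("px per mm along y:",proj(c,[(.507,.252,.062),(.507,.262,.062),(.517,.252,.062)]))
s=read_state();print("tcp",S(s["tool_pos"]))
# fence line in scene/top at current images, top front edge
im=cv2.imread("pics/top2.png").astype(int)
for col in(160,165,170,175,180,185,188,190): print(col,im[244:266,col].mean(1).astype(int))
E
```

```text
cross scene (np.float64(0.0027), np.float64(-0.093)) cross top (np.float64(-0.0009), np.float64(-0.0929))
bit tip scene (np.float64(-0.0003), np.float64(-0.0013))
px per mm along y: [[353.2236 132.9133]
 [356.0008 131.6236]
 [355.8397 134.5498]]
tcp (np.float64(-0.0004), np.float64(-0.2358))
160 [ 50  55 211 212 210 211 210  82  50  53  51  53  57  54  50  58  55  54
  53  54  54  53]
165 [ 51  55 209 212 210 211 208 123  49  54  57  55  51  53  50  54  54  53
  54  50  48  54]
170 [ 42  50 168 212 212 210 209 124  46  52  54  52  57  52  52  55  53  54
  54  54  51  50]
175 [ 41  43 136 213 212 212 212 163  41  40  40  43  37  42  39  56  56  56
  52  55  55  47]
180 [ 42  44 109 164 211 168 160 122  41  44  44  43  41  41  44  42  45  50
  54  57  53  49]
185 [ 45  42  93 149 150 152 149 116  60 166 165 159 161 164 169 169 167 170
 170  76  52  54]
188 [ 40  45  90 148 148 147 145 148  55 165 163 158 162 164 165 167 170 170
 170  78  47  49]
190 [ 39  40  74 148 147 148 147 148  53 163 160 163 162  88  48 168 170 167
 167  87  46  48]
```

move_arm(series=[2,2.2,0,0.05,0,0,0,2,2.2,0,0,0,0,0,2,2.2,0,0,0,0,0,2,2.0,0,0,0,0,0,2,0,0.1,0,0,0,0])

```text
time: 9.88
tool_pos: [0.5047, 0.1033, 0.0424]
tcp_rot: [-2.233, -2.207, 0.002]
wrist_force: [-4.6, 2.7, -0.1]
width: 0.314
grip_force: 49.8
```

move_arm(series=[2,0,0,0,0,0,0,2,0,0,0,0,0,0])

```text
time: 10.12
tool_pos: [0.5046, 0.1018, 0.0422]
tcp_rot: [-2.236, -2.205, 0.002]
wrist_force: [-3.9, 3.0, -0.2]
width: 0.311
grip_force: 49.8
```

```bash
python3 - <<'E'
from h import *
s=read_state();print(s["tool_pos"])
t=read_camera("top");sc=read_camera("scene");cv2.imwrite("pics/top3.png",t[:,:,::-1]);cv2.imwrite("pics/scene3.png",sc[:,:,::-1])
b=cv2.resize(sc[110:170,300:380],None,fx=10,fy=10,interpolation=cv2.INTER_CUBIC);cv2.imwrite("pics/c4.png",b[:,:,::-1])
E
```

```text
[0.5046434  0.10178579 0.04222323]
```

View pics/c4.png

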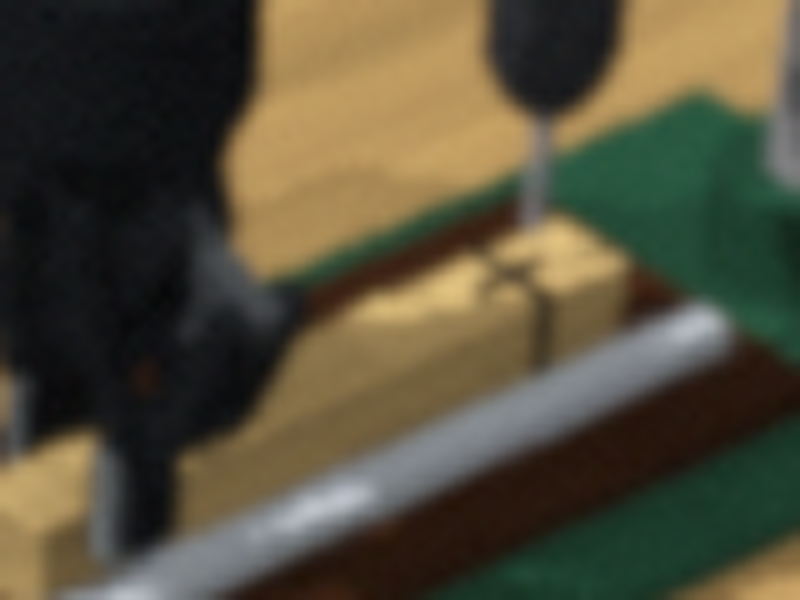

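The cross is at scene (350.75,136.75) and the bit tip at (352.75,132.05), so the cross is a few mm short and against the fence.

```bash
python3 - <<'E'
from h import *
O=np.array([.5074,.2520]);u=np.array([.0157,.9999]);v=np.array([.9999,-.0157])
S=lambda P:(((P[:2]-O)@v).round(4),((P[:2]-O)@u).round(4))
c=calibration("scene")
print("cross",S(onz(c,[(350.75,136.75)],.052)[0]),"tip",S(onz(c,[(352.75,132.05)],.062)[0]))
T=proj(c,[(*(O+v*.0),.062)]);
for y in(-.009,-.006,-.003,0):
  P=O+u*y;print(y,proj(c,[(*P,.052)])-T)
E
```

```text
cross (np.float64(-0.0016), np.float64(-0.0066)) tip (np.float64(-0.0043), np.float64(0.0018))
-0.009 [[-2.85637855  4.34816879]]
-0.006 [[-2.00852733  3.96494232]]
-0.003 [[-1.16221829  3.58240097]]
0 [[-0.31744649  3.20054258]]
```

move_arm(series=[2,0.3,0,0,0,0,0,2,0.3,0,0,0,0,0,2,0,0,0,0,0,0,2,0,0,0,0,0,0])

```text
time: 10.72
tool_pos: [0.5047, 0.1065, 0.0423]
tcp_rot: [-2.236, -2.206, 0.005]
wrist_force: [-4.7, -2.2, -0.2]
width: 0.311
grip_force: 49.9
```

```bash
python3 - <<'E'
from h import *
s=read_state();print(s["tool_pos"],s["wrist_force"])
# average several frames for noise
sc=np.mean([read_camera("scene") for _ in range(4)],0).astype(np.uint8);cv2.imwrite("pics/scene4.png",sc[:,:,::-1])
b=cv2.resize(sc[118:158,325:380],None,fx=14,fy=14,interpolation=cv2.INTER_CUBIC)
b=cv2.convertScaleAbs(b,alpha=1.3);
c=calibration("scene");O=np.array([.5074,.2520])
for P,col in(((*O,.062),(255,0,0)),((*O,.052),(0,255,0))):
    p=(proj(c,[P])[0]-(325,118)+.5)*14;cv2.circle(b,tuple(int(q) for q in p),3,col,-1);print(p/14-.5+(325,118))
cv2.imwrite("pics/c5.png",b[:,:,::-1])
E
```

```text
[0.50474969 0.10652713 0.04228506] [-4.67073326 -2.21049511 -0.15617881]
[353.32779347 132.97845126]
[353.01034698 136.17899384]
```

View pics/c5.png

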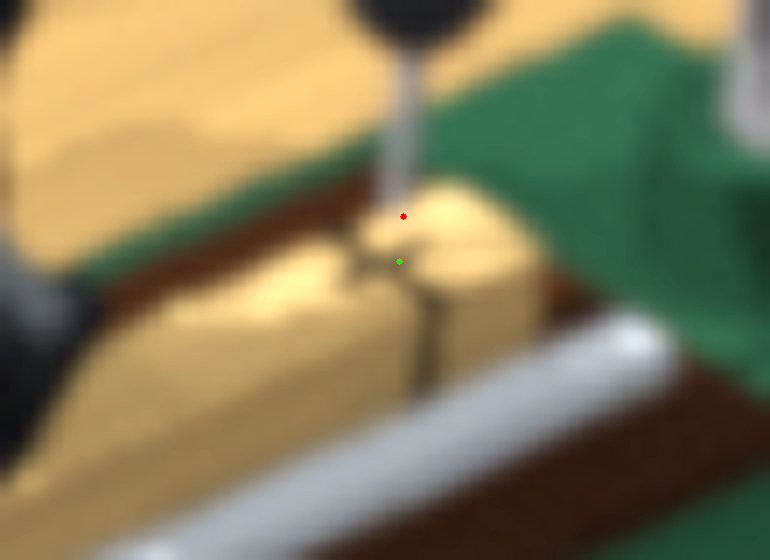

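The cross sits about at the point below the tip: crop (388,262) against an expected (388,258). I'm out of picture views, so I'll check numerically, comparing the mark's line on the fence-side face with the bit axis.

```bash
python3 - <<'E'
from h import *
np.set_printoptions(precision=2,suppress=True)
c=calibration("scene");im=cv2.imread("pics/scene4.png")[:,:,::-1].astype(float)
O=np.array([.5074,.2520]);u=np.array([.0157,.9999]);v=np.array([.9999,-.0157])
W=lambda x,y,z:(*(O+v*x+u*y),z)
def colat(A,B,row):
    p=proj(c,[A,B]);return p[0,0]+(row-p[0,1])*(p[1,0]-p[0,0])/(p[1,1]-p[0,1])
r=[]
for row in range(123,132):  # bit: blue relative to red (grey against wood/brown)
    seg=im[row,346:361];g=seg[:,2]/(seg[:,0]+10);g=np.where(seg[:,1]>1.25*seg[:,0],0,g);g=np.clip(g-np.median(g)-.1,0,None)
    col=(g*np.arange(346,361)).sum()/max(g.sum(),1e-6);pr=colat(W(0,0,.062),W(0,0,.1),row);r.append(col-pr);print(row,round(col,2),round(pr,2))
print("bit offset",np.median(r));q=[]
for row in range(140,146):  # side line: dark within oak face
    seg=im[row,349:363].sum(1);d=np.clip(np.median(seg)-seg-40,0,None)
    col=(d*np.arange(349,363)).sum()/max(d.sum(),1e-6);pr=colat(W(.0145,0,.052),W(.0145,0,.03),row);q.append(col-pr);print(row,seg.astype(int),round(col,2),round(pr,2))
e=np.median(q)-np.median(r);print("line minus bit px",e,"mm along y",e/.28)
E
```

```text
123 354.95 354.32
124 354.76 354.22
125 354.48 354.12
126 353.38 354.02
127 352.92 353.92
128 352.57 353.82
129 350.68 353.72
130 353.66 353.62
131 353.64 353.52
bit offset 0.03414865030219971
140 [379 363 351 336 316 269 193 188 242 265 267 265 267 250] 355.53 356.58
141 [349 336 321 301 282 246 187 204 250 264 262 259 257 240] 355.33 356.48
142 [326 300 286 273 262 226 171 204 250 256 256 259 260 263] 355.24 356.37
143 [283 274 272 269 256 209 163 197 241 255 264 283 309 333] 355.11 356.26
144 [269 269 264 263 246 197 156 203 251 282 309 344 377 398] 354.95 356.16
145 [272 266 259 254 240 191 177 240 302 342 377 398 409 414] 354.58 356.05
line minus bit px -1.184839578763217 mm along y -4.231569924154346
```

```bash
python3 - <<'E'
import cv2,numpy as np
for n in("scene4","scene0"):
  im=cv2.imread(f"pics/{n}.png").astype(int)
  for r in range(121,135): print(n,r,[f"{p[2]},{p[1]},{p[0]}" for p in im[r,349:358]])
E
```

```text
scene4 121 ['189,154,95', '184,149,92', '160,130,82', '126,103,69', '89,77,61', '66,61,54', '78,67,53', '109,88,59', '138,111,70']
scene4 122 ['197,161,100', '194,159,98', '187,152,97', '167,138,94', '132,114,93', '105,95,85', '125,106,79', '159,129,84', '174,141,88']
scene4 123 ['196,160,99', '193,158,98', '190,155,99', '178,148,103', '148,130,109', '126,115,103', '147,125,93', '170,141,91', '168,141,89']
scene4 124 ['193,157,98', '192,155,97', '188,153,97', '176,147,104', '149,132,112', '125,116,105', '135,121,92', '144,129,87', '126,122,80']
scene4 125 ['192,155,97', '188,153,96', '182,149,96', '166,141,103', '138,126,108', '113,110,100', '100,105,83', '90,106,74', '70,99,69']
scene4 126 ['185,151,95', '172,143,90', '156,134,88', '137,125,97', '118,116,105', '96,102,96', '71,94,77', '52,91,67', '44,89,65']
scene4 127 ['155,133,84', '128,117,75', '101,105,75', '100,108,93', '104,109,104', '88,99,93', '62,90,75', '44,87,65', '41,89,64']
scene4 128 ['97,101,66', '70,86,59', '61,81,62', '84,96,87', '97,104,101', '84,97,90', '58,88,72', '43,87,64', '39,86,62']
scene4 129 ['53,72,49', '
[... 1849 characters left out ...]
48', '45,62,43', '57,64,51', '83,86,79', '94,97,94', '77,86,81', '53,79,64', '40,80,58', '37,79,57']
scene0 130 ['48,51,34', '51,45,30', '64,52,42', '89,83,79', '96,94,92', '77,78,73', '51,67,53', '41,70,51', '36,73,51']
scene0 131 ['54,38,23', '54,34,20', '67,49,42', '95,87,84', '99,94,93', '77,71,67', '55,53,40', '45,56,39', '41,65,46']
scene0 132 ['58,33,20', '57,32,17', '66,47,39', '88,78,75', '90,82,81', '73,63,58', '58,43,31', '52,42,27', '49,51,35']
scene0 133 ['56,31,19', '58,34,21', '61,40,29', '72,54,49', '74,59,54', '65,47,40', '58,35,22', '55,33,19', '57,39,24']
scene0 134 ['56,33,19', '55,31,18', '58,34,22', '59,36,26', '60,38,27', '59,35,23', '59,35,19', '60,36,21', '63,37,21']
```

The cross is about 1.3 mm short, so I'll nudge it forward.

move_arm(series=[2,0.1,0,0,0,0,0,2,0,0,0,0,0,0,2,0,0,0,0,0,0])

```text
time: 11.3
tool_pos: [0.5048, 0.1073, 0.0423]
tcp_rot: [-2.236, -2.206, 0.005]
wrist_force: [-5.8, -3.5, 1.5]
width: 0.314
grip_force: 49.9
```

```bash
cat > chk.py <<'E'
from h import *
s=read_state();print(s["tool_pos"],s["wrist_force"],s["time"])
im=np.mean([read_camera("scene") for _ in range(4)],0);q=[]
pr=dict(zip(range(140,146),(356.58,356.48,356.37,356.26,356.16,356.05)))
for row in range(140,145):
    seg=im[row].sum(1);k=350+np.argmin(seg[350:362]);w=np.arange(k-2,k+3);b=min(seg[k-3],seg[k+3]);d=np.clip(b-seg[w],0,None)
    q.append((d*w).sum()/d.sum()-pr[row])
print(np.round(q,2),"err mm",(np.median(q)+.72)/.28)
E
python3 chk.py
```

```text
[0.50475544 0.10727885 0.04229048] [-5.77655594 -3.479717    1.45455056] 11.3
[-0.73 -0.86 -0.96 -1.   -1.14] err mm -0.8472407654651712
```

move_arm(series=[2,0,-0.1,0,0,0,0,2,0,0,0,0,0,0,4.4,0,0,0,0,0,0,4.4,0,0,0,0,0,0,4.4,0,0,0,0,0,0])

```text
time: 12.12
tool_pos: [0.5059, 0.1095, 0.0434]
tcp_rot: [2.235, 2.206, 0.003]
wrist_force: [-0.2, -0.6, -0.0]
width: 0.515
grip_force: 0.0
```

```bash
python3 chk.py
```

```text
[0.50591236 0.1094842  0.04337926] [-0.24650379 -0.56315458 -0.03792529] 12.125
[-0.58 -0.69 -0.59 -0.54 -0.93] err mm 0.4466844044207504
```

move_arm(series=[4.4,0,0,-2,0,0,0,4.4,0,0,-3,0,0,0,4.4,-2,0,-3,0,0,0,4.4,-5,0,0,0,0,0,4.4,0,0,0,0,0,0])

```text
time: 12.95
tool_pos: [0.5043, 0.037, 0.1234]
tcp_rot: [2.239, 2.202, 0.001]
wrist_force: [-0.2, -0.2, -0.7]
width: 0.513
grip_force: 0.0
```

```bash
python3 chk.py; python3 - <<'E'
from h import *
cv2.imwrite("pics/w9.png",read_camera("wrist")[:,:,::-1]);c=calibration("wrist")
im=cv2.imread("pics/w9.png").astype(int)
O=np.array([.5074,.2520]);u=np.array([.0157,.9999]);v=np.array([.9999,-.0157])
print(proj(c,[(*(O-u*y+v*x),.052) for y,x in((0,0),(.17,-.014),(.17,.014),(.1,0))]))
# oak mask -> corners
hsv=cv2.cvtColor(im.astype(np.uint8),cv2.COLOR_BGR2HSV);sc=cv2.imread("pics/scene4.png")
# horizontal skew of the bar vs the fence, from oak top mask in wrist picture
for r in range(5,200,20):
    print(r,im[r,200:360:8].sum(1))
E
```

```text
[0.50427452 0.03700101 0.12343794] [-0.23540078 -0.18989607 -0.68228332] 12.95
[-0.41 -0.6  -0.58 -0.5  -0.94] err mm 0.4986620008234093
[[ 276.9963235  -170.92978144]
 [ 254.87432106  167.29931595]
 [ 297.66767441  167.41713319]
 [ 276.52216415   49.33094338]]
5 [161 165 159 183 205 173 182 439 447 447 605 588 434 553 566 545 153 185
 196 181]
25 [165 167 178 192 204 177 182 430 447 447 438 423 430 556 562 697 194 186
 196 185]
45 [190 187 176 193 201 174 182 424 449 449 437 425 433 550 720 557 175 188
 194 184]
65 [191 188 174 194 198 192 186 410 449 450 437 422 428 553 716 380 172 184
 192 178]
85 [190 182 178 190 192 192 181 563 622 450 439 420 505 554 713 267 168 179
 188 186]
105 [188 184 186 186 187 197 180 542 446 448 436 423 593 548 712 154 167 181
 165 184]
125 [183 185 199 183 190 204 180 492 445 447 435 588 582 545 712 168 172 183
 170 307]
145 [199 196 213 193 210 225 192 466 641 642 630 613 596 720 716 192 174 178
 177 471]
165 [200 195 215 187 217 223 190 286 577 577 558 546 591 736 732 196 186 184
 174 502]
185 [206 196 214 194 219 219 213 219 235 218 233 235 635 737 734 191 183 184
 198 558]
```

```bash
python3 - <<'E'
from h import *
c=calibration("wrist");im=cv2.imread("pics/w9.png").astype(int).sum(2)
print(im[160:184,[265,272,280]].T)
O=np.array([.5074,.2520]);u=np.array([.0157,.9999]);v=np.array([.9999,-.0157])
for r in(168,171,174): d=onz(c,[(276,r)],.052)[0,:2]-O;print(r,d@v,d@u)
for r in(20,60,100,140):
    row=im[r];e=np.where(np.diff(row[230:275])>100)[0];k=230+e[0]+.5;d=onz(c,[(k+.3,r)],.052)[0,:2]-O;print(r,"left edge x_s",d@v)
E
```

```text
[[640 639 639 638 629 578 407 251 210 207 206 207 206 210 226 234 231 229
  234 233 231 231 230 232]
 [642 638 640 638 627 577 400 242 197 194 194 197 194 196 215 220 220 217
  218 218 217 217 216 213]
 [627 628 627 626 613 558 385 237 199 199 201 211 210 211 220 223 226 226
  231 233 236 236 233 233]]
168 -0.0001771980712567979 -0.17043353898453423
171 -0.0001735636198716179 -0.17242109272254227
174 -0.00016990929018437812 -0.17442025727544982Traceback (most recent call last):
  File "<stdin>", line 7, in <module>
IndexError: index 0 is out of bounds for axis 0 with size 0
```

Scene check says +0.5 mm. For an independent check I'll back off until one wrist picture holds both the bar's end (y −170) and the bed's end (y −325).

move_arm(series=[4.4,-4,0,-3,0,0,0,4.4,-4,0,-3,0,0,0,4.4,-4,0,-3,0,0,0,4.4,0,0,0,0,0,0,4.4,0,0,0,0,0,0])

```text
time: 13.82
tool_pos: [0.502, -0.0798, 0.2119]
tcp_rot: [-2.235, -2.206, 0.0]
wrist_force: [-1.0, -0.8, -0.4]
width: 0.517
grip_force: 0.0
```

```bash
python3 - <<'E'
from h import *
c=calibration("wrist");w=read_camera("wrist");cv2.imwrite("pics/w10.png",w[:,:,::-1]);g=w.astype(int).sum(2)
O=np.array([.5074,.2520]);u=np.array([.0157,.9999]);v=np.array([.9999,-.0157])
W=lambda x,y,z:(*(O+v*x+u*y),z)
def edge(A,col,n=14):
    p=proj(c,[A])[0];k=int(round(p[0]));r=int(round(p[1]));s=g[max(r-n,0):r+n,k-2:k+3].mean(1)
    d=np.abs(np.diff(s));i=np.argmax(d);j=slice(max(i-2,0),i+3);sub=(d[j]*np.arange(len(d))[j]).sum()/d[j].sum()
    row=max(r-n,0)+sub+.5;q=onz(c,[(k,row)],A[2])[0,:2]-O
    print(col,p.round(1),"row",round(row,2),"y_s mm",round(1000*(q@u),2),s.astype(int))
for x in(-.006,0,.006):edge(W(x,-.17,.052),"bar end")
for x in(-.055,-.045,-.035,-.02,0):edge(W(x,-.325,.02),"bed end")
edge(W(.0215,-.32,.028),"fence end")
E
```

```text
bar end [269.2   1.6] row 1.73 y_s mm -170.13 [525 480 396 341 323 315 317 319 318 317 321 317 277 200 167 164]
bar end [276.6   1.6] row 1.62 y_s mm -170.04 [514 468 378 325 316 319 316 315 318 326 334 323 270 193 162 161]
bar end [284.    1.6] row 1.56 y_s mm -169.98 [486 443 364 323 317 316 316 322 331 335 331 305 244 190 175 174]
bed end [224.3 179.6] row 178.97 y_s mm -324.36 [178 178 178 180 179 179 179 179 181 181 179 183 221 334 436 479 515 528
 528 528 528 529 530 529 530 530 530 529]
bed end [233.8 179.6] row 178.94 y_s mm -324.3 [183 183 182 183 184 183 183 183 181 183 182 184 219 326 420 452 465 494
 505 506 506 505 505 505 503 505 504 504]
bed end [243.2 179.6] row 178.9 y_s mm -324.24 [183 183 184 182 183 180 179 177 176 176 177 179 215 316 406 432 447 479
 494 494 496 495 495 497 497 499 498 499]
bed end [257.4 179.7] row 178.91 y_s mm -324.22 [174 174 174 174 174 173 173 175 174 173 174 175 212 318 413 440 455 486
 498 499 499 499 499 500 500 500 498 499]
bed end [276.3 179.7] row 178.9 y_s mm -324.15 [188 187 188 188 187 187 188 188 185 186 186 188 228 343 443 472 490 524
 536 539 540 539 541 540 541 541 542 543]
fence end [297.3 176.7] row 176.58 y_s mm -319.91 [681 681 681 681 681 681 681 681 679 680 680 679 652 481 277 228 338 439
 479 516 531 532 533 533 533 534 535 535]
```

Both checks put the cross within about 1 mm, so I'm handing in.

```bash
python3 -c "
from workcell import *
print(finish_job())"
```

```text
the job is handed in; nothing more can be done
None
```

I laid the oak pull flat along the fence, slid it under the bit, released it and handed the job in; my last two camera checks put the cross within about 1 mm of the point below the bit tip, but no verdict came back.

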